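# Hook up the drop guard of the wide print station

### The arm

A 7-joint arm with a two-finger parallel gripper is mounted at the origin on the work surface. World frame = base frame: x ahead of the robot, y to its left, z up, the work surface at z = 0. Lengths are in m, angles in degrees, forces in N, time in s.
With the tool pointing down it reaches from about 0.425 to 0.875 m from the base axis. Payload 4.7 kg.
Tool frame: the origin (TCP) lies at the very end of the fingers, on their centre line; the grasp point (between the pads) lies env.hold_point_z behind it (env.hold_point_z is the distance from the TCP to the grasp point, in m); z points along the fingers, y is the line along which they close (so a half turn about z gives the same grasp; the last joint's range is limited). The gripper opens to 87 mm and grips with 3 to 60 N. Pads are 19 mm wide; open, the fingers measure 117 mm over their backs; the gripper's body (75 mm by 190 mm) begins 51 mm behind the grasp point.
Start: joints at [67.386, 18.392, -4.016, 83.108, 1.295, 78.541, -3.26], TCP at [0.258, -0.596, 0.223] pointing down, gripper open.
Joint ranges: [-163.93, 163.93], [-17.29, 119.83], [-79.2, 71.16], [3.27, 140.29], [-89.18, 269.18], [5.43, 117.66], [-154.24, 154.24]. Speed limits (degrees/s): [147.25, 147.25, 180, 180, 180, 180, 180].

### API

Orientations are given as [roll, pitch, yaw] about the fixed x, y, z axes, in that order (R = Rz(yaw) Ry(pitch) Rx(roll)).
In Python, from cell import env gives the robot as it stands.
- The arm moves only by the shell command python3 -m jog 'ROWS' [FORCE]. ROWS is JSON, a list of rows, each an object with "dp": the shift along the tool's x, y, z in cm, a list of three; "twist": the turn about the tool's z in degrees; "fingers": the opening, from 0 (shut) to 1 (fully open). A call has 1 to 8 rows; each row is the pose to reach, as a shift and turn from the pose commanded when the call began, along the tool's axes at that moment; what a row does not reach only later rows make up. A row lasts 1/8 s, in which the tool goes at most 62.5 mm and 10.7 degrees, less where a joint would pass 70% of its speed; a pose out of reach is approached as far as the arm can. A call with a gripper value outside its range is refused whole. The fingers move at their own pace and stop on an object; FORCE is the grip in N (left out, the last holds). Time passes only in rows, so rows that repeat a pose let the fingers close. It gives the time, the measured TCP pose, the force, the opening and the grip force at its end, in the units of the state.
- env.get_obs(): the state, without advancing time (a new reading comes with each control period).
- env.read_camera(name): name is "scene" or "top"; returns a dict with "pixels" (400x640x3 uint8, blue, green, red), "depth" (400x640 float32, m along the optical axis (not along the pixel's ray), 0 where there is no reading), "fx", "fy", "cx", "cy" (pixels), "rvec" (rotation vector, rad) and "tvec" (3), from world to camera coordinates, as OpenCV has them. Camera axes: x right, y down, z forward; pixel columns grow to the right and rows downward; lengths in m; the calibration is good to about 2 mm. A picture is of the moment at which its call begins.
- env.sign_off(): hands the job in; it is judged then, once.
The state is a dict: "time_s": time; "qpos": joint angles; "joint_velocities": joint speeds; "effort": joint torques, N m; "tool_pos": TCP position; "tool_rot": TCP orientation; "force": force on the tool from outside, world axes, zero at the start; "wrist_torque": the same for the moment, N m; "grip_width": finger opening in m; "grasp_force": force on a finger pad.
Only numpy, scipy, OpenCV 4.12 (cv2) and the standard library are available. Lean on these libraries where they do the work, as an engineer would, in place of code of your own. Each camera call takes 0.05 s, during which the arm holds its last target. There are 200 camera calls.

### The job

A printed cap is waiting behind the drop guard of the wider of the two print stations. Lift that guard by the black ball knob on its hold-up bar, lean the bar over and hook its slot over the upturned lip of the catch on the guide post, so that the guard hangs open by itself when you let go. Leave the guard of the narrow station down.

Things in the scene. Friction and masses are not known exactly. Their poses are not given: they have to be found in the camera images.
- wide_press: Wide print station, fixed to the bench, on either side, turned up to 17 deg. Origin: middle of the underside of its 260 x 200 mm base, 30 mm high; x front (robot side) to back, y left, z up. Low blue housing at the back, white cap in the jig, two 235 mm guide posts, 196 mm wide clear guard in a grey frame at the front; before it a flat steel hold-up bar. The narrow twin (124 mm guard) has no cap.
- wide_guard (a joint): Lift of the wide guard in m, 0 down, stop at 0.112, about 0.053 when hooked. It slides straight up, guard and bar together 4 to 6 N, and falls when let go unless hooked. The bar (18 mm wide, 8 thick) turns on a pivot at mid-width of the guard, 40 mm above the bench when down; it leans only sideways (9 deg right, 24 deg left) and stays leaning where it is left.
- wide_knob (a point): Centre of the black ball knob, 32 mm across, on top of the bar, 190 mm from its pivot; about 229 mm above the bench at the start, the bar then leaning 2 to 8 deg right, away from the catch. Grip it from above, best with fingers closing front to back; the ball swivels between the fingers, so the gripper can stay upright. Its z runs up the bar, y left to the catch.
- wide_slot (a point): Middle of the root (closed top) of the bar's slot: 65 mm below the knob's centre along the bar, 21 mm left of its midline. The slot opens down, 24 mm wide, 15 deep, between the bar's edge and the 10 mm wide tip of a hook that sticks out to the left. Axes as the knob's.
- wide_lip (a point): Middle of the top edge of the catch's fixed upturned lip, 5 mm thick, 24 mm front to back, 209 mm above the bench, 52.5 mm left of the pivot, in the bar's plane; between it and the left post the notch, 30 deep, 47 wide. Axes as the station's. Lift the knob 90 to 105 mm, swing it left, lower: hooked, the knob is about 69 mm above this point and 5 mm (18 to -9) right of it.
- narrow_guard (a joint): Lift of the narrow station's guard in m: 0 is down, as it starts. It has the same kind of bar, knob and catch as the wide one.

How it is judged:
By the outcome, as a careful person would: the job done as asked, in the order asked, and still so for the second after the job is handed in, with the robot touching nothing.
It also fails if it takes over 35 s, if anything falls off the work surface, if the arm or the gripper's body presses on something with over 40 N, if the wrist force passes 120 N, or if a joint passes its speed limit or range.

## Working session

There is one attempt and no reset: what is moved stays moved. The work goes in short steps, Python scripts to look and compute and a shell command to move; the robot and the scene stay as the last step left them, time stands still between calls to the robot, and variables do not carry over. Pictures are saved under pics/ and viewed, at most 10 in all, crops included, and the job is handed in when it is done.

```bash
ls; mkdir -p pics; cat > h.py <<'E'
import numpy as np, cv2
from cell import env
def cam(n,save=None):
    c=env.read_camera(n)
    if save: cv2.imwrite('pics/'+save,c['pixels'])
    c['R']=cv2.Rodrigues(np.array(c['rvec'],float))[0]; c['t']=np.array(c['tvec'],float).ravel()
    return c
def ray(c,u,v):
    d=c['R'].T@np.array([(u-c['cx'])/c['fx'],(v-c['cy'])/c['fy'],1.])
    return -c['R'].T@c['t'],d
def onz(c,u,v,z):
    o,d=ray(c,u,v); return o+d*(z-o[2])/d[2]
def pt(c,u,v):
    o,d=ray(c,u,v); return o+d*c['depth'][int(v),int(u)]
def proj(c,p):
    q=c['R']@np.asarray(p)+c['t']; return np.array([q[0]/q[2]*c['fx']+c['cx'],q[1]/q[2]*c['fy']+c['cy']])
def tri(c1,a,c2,b):
    o1,d1=ray(c1,*a);o2,d2=ray(c2,*b)
    s=np.linalg.lstsq(np.c_[d1,-d2],o2-o1,rcond=None)[0]
    p,q=o1+d1*s[0],o2+d2*s[1]; return (p+q)/2,np.linalg.norm(p-q)
E
python3 - <<'E'
from h import *
for n in('scene','top'):
    c=cam(n,n+'0.png'); np.savez(n+'0.npz',**c)
    print(n,-c['R'].T@c['t'])
    m=(c['pixels'].max(2)<45).astype(np.uint8)
    k,_,s,ce=cv2.connectedComponentsWithStats(m)
    for i in range(1,k):
        if s[i,4]>60:
            u,v=ce[i]; print(s[i],ce[i].round(1),pt(c,u,v).round(3))
o=env.get_obs();print(o['tool_pos'],o['tool_rot'],o['time_s'],env.hold_point_z)
E
```

```text
pics
scene [ 1.20819821 -0.0813125   0.78961525]
[245   0  30  70 378] [258.1  30.3] [ 0.049 -0.078  0.341]
[436   0  26  64 531] [449.   31.1] [-1.004  0.907 -0.125]
[450   0  18  51  69] [458.4  25.6] [-0.912  0.909 -0.062]
[558   0  71 144 752] [593.7  62. ] [-0.449  1.339 -0.066]
[  0   9  11  30 193] [ 3.6 26.7] [ 0.268 -0.562  0.459]
[  0  34  17  20 199] [ 8.1 44.7] [ 0.276 -0.565  0.427]
[285  47  29  33 686] [299.1  63.6] [0.065 0.023 0.252]
[   0   49   69   51 1872] [25.8 75.9] [ 0.273 -0.561  0.36 ]
[613  80  27  40 608] [628.2  98.2] [-0.269  1.414 -0.146]
[ 48  93  16  34 226] [ 55.9 106. ] [ 0.247 -0.541  0.274]
[ 10 107  22  34  95] [ 20.9 120.3] [-0.215 -0.891 -0.018]
[  0 111  17  28 179] [  7.4 125. ] [ 0.291 -0.634  0.26 ]
[373 146  14   9  61] [379.6 150.9] [0.461 0.15  0.234]
[  0 233   8  28 122] [  2.3 245.8] [ 0.42  -0.703  0.025]
[  0 357  40  43 986] [ 14.1 384.1] [ 0.804 -0.521  0.087]
top [0.43796764 0.01694387 0.95554631]
[ 502    0  138   15 1396] [582.9   5.4] [ 1.022 -0.642 -0.031]
[ 520   18  120   78 3648] [582.4  68.9] [ 0.79  -0.521  0.129]
[  0  
[... 330 characters left out ...]
 -0.132  0.03 ]
[ 559  142   36  123 2838] [576.5 205. ] [ 0.516 -0.532  0.046]
[586 142  54  33 505] [615.  147.4] [ 0.644 -0.637  0.035]
[397 152  29  51 136] [410.3 179.3] [ 0.587 -0.176  0.03 ]
[420 185  63  31 590] [458.  199.8] [ 0.52  -0.229  0.189]
[257 194  32  13 160] [272.3 199.9] [0.544 0.129 0.075]
[411 202  12  10  67] [416.1 205.9] [ 0.511 -0.151  0.188]
[204 204  29  17 157] [219.  210.5] [0.529 0.255 0.03 ]
[211 240  77  23 542] [242.1 251.4] [0.437 0.161 0.242]
[570 304  15  96 574] [577.2 353.7] [ 0.194 -0.52   0.018]
[587 395  53   4 121] [612.4 396.3] [ 0.105 -0.585  0.022]
[ 0.25811232 -0.59599327  0.22156231] [-1.79898829e+02  4.40569825e-03  2.34200460e+01] 0.1 0.0187
```

View pics/scene0.png

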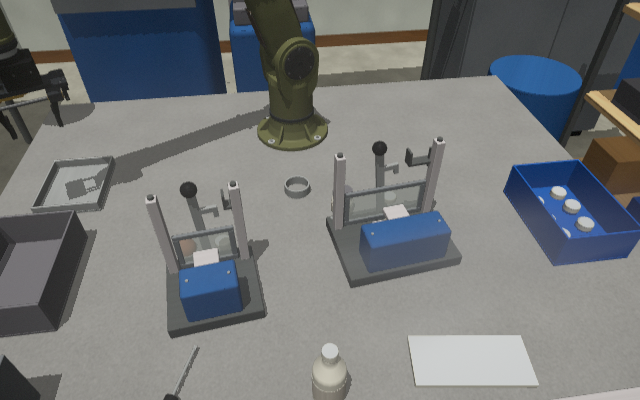

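View pics/top0.png

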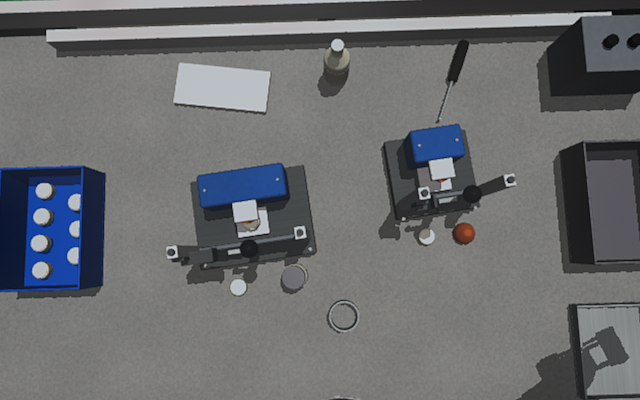

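The wide station is on the left (+y). In the scene view its knob is at (379,149), with post tops at (340,156) and (440,143). In the top view the knob is at (249,248), with posts at (172,253) and (300,232). Next I'll triangulate these.

```bash
python3 - <<'E'
from h import *
C={n:dict(np.load(n+'0.npz')) for n in('scene','top')}
def blob(c,f,u,v,r):
    p=c['pixels'].astype(int); m=np.zeros(p.shape[:2],np.uint8)
    w=(slice(v-r,v+r),slice(u-r,u+r)); m[w]=f(p[w]).astype(np.uint8)
    k,l,s,ce=cv2.connectedComponentsWithStats(m); i=1+np.argmax(s[1:,4]); 
    (x,y),rad=cv2.minEnclosingCircle(np.argwhere(l==i)[:,::-1].astype(np.float32))
    return ce[i],(x,y),rad,s[i,4]
dark=lambda p:p.max(2)<50
br=lambda p:p.min(2)>170
s,t=C['scene'],C['top']
for nm,f,a,b,r in(('knob',dark,(379,148),(249,248),11),('Rpost',br,(340,156),(300,232),9),('Lpost',br,(440,143),(172,253),9)):
    A=blob(s,f,*a,r);B=blob(t,f,*b,r); print(nm,A,B)
    p,e=tri(s,A[0],t,B[0]); print('  tri',p.round(4),e.round(4), 'depth',pt(s,*A[0]).round(3),pt(t,*B[0]).round(3),'mec',tri(s,A[1],t,B[1])[0].round(4))
# base top z=.03 in top: corners by rough pixels
p=t['pixels']
cv2.imwrite('pics/crop.png',np.hstack([cv2.resize(p[150:310,150:330],None,fx=2.2,fy=2.2),cv2.resize(s['pixels'][130:290,320:470],None,fx=2.2,fy=2.2)]))
E
```

```text
knob (array([379.13953488, 148.48837209]), (379.1506042480469, 148.3795166015625), 6.987041473388672, np.int32(129)) (array([249.19287834, 249.48664688]), (248.5, 251.0), 12.619529724121094, np.int32(337))
  tri [0.4404 0.1537 0.2251] 0.0031 depth [0.458 0.15  0.238] [0.44  0.149 0.244] mec [0.4378 0.1549 0.2234]
Rpost (array([339.22222222, 157.33333333]), (340.0, 156.0), 5.385264873504639, np.int32(27)) (array([300.63043478, 231.13043478]), (300.19049072265625, 231.76190185546875), 6.410471439361572, np.int32(46))
  tri [0.4693 0.0621 0.2324] 0.0021 depth [0.475 0.062 0.237] [0.469 0.061 0.241] mec [0.4682 0.0633 0.2348]
Lpost (array([438.8 , 141.04]), (439.0, 140.5), 5.2202534675598145, np.int32(25)) (array([172.14583333, 251.27083333]), (171.0, 251.5), 6.800835609436035, np.int32(48))
  tri [0.4413 0.2853 0.2322] 0.0021 depth [0.446 0.284 0.236] [0.441 0.281 0.24 ] mec [0.4408 0.2863 0.2334]
```

View pics/crop.png

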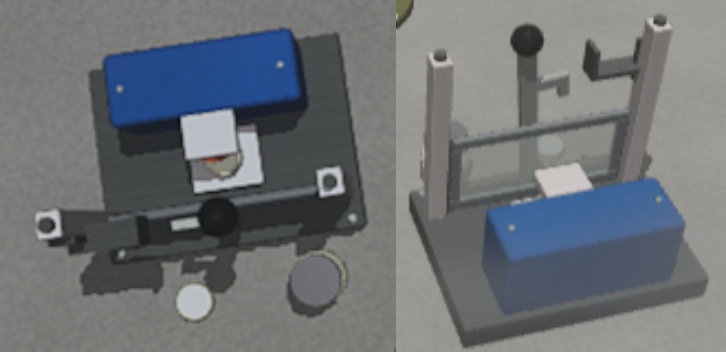

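The crop shows the knob at about (249,248.6) in the top view. The catch lip is the inner tine of the bracket, at about (408,148) in the scene view. I'll check the station geometry against the lip and work out the deltas.

```bash
cat >> h.py <<'E'
L=np.array([.4411,.2845]);Rp=np.array([.469,.0618])
sy=(L-Rp)/np.linalg.norm(L-Rp); sx=np.array([sy[1],-sy[0]]); mid=(L+Rp)/2
def st(x,y,z): return np.r_[mid+sx*x+sy*y,z]
def tost(p): d=np.asarray(p)[:2]-mid; return np.array([d@sx,d@sy])
def totool(d):  # world shift -> tool cm at present
    from scipy.spatial.transform import Rotation as Q
    return Q.from_euler('xyz',env.get_obs()['tool_rot'],degrees=True).as_matrix().T@d*100
E
python3 - <<'E'
from h import *
s,t=[dict(np.load(n+'0.npz')) for n in('scene','top')]
print('yaw',np.degrees(np.arctan2(-sy[0],sy[1])),np.linalg.norm(L-Rp),mid)
k=onz(t,249.1,248.6,.229);k2=onz(s,379.15,148.4,.229);print('knob',k,k2,tost(k),tost(k2))
x=tost((k+k2)/2)[0]
lip=st(x,.0525,.209);print('lip',lip,proj(s,lip),proj(t,lip), 'scene-tine',onz(s,408,148,.209))
kn=(k+k2)/2
o=np.array(env.get_obs()['tool_pos'])
for w in([.45,-.2,.33],[kn[0],kn[1],.30],[kn[0],kn[1],.229-.0187]): print(np.round(w,4),totool(np.array(w)-o).round(2))
E
```

```text
yaw 7.140848285363484 0.22444086080747416 [0.45505 0.17315]
knob [0.44168307 0.15153379 0.229     ] [0.44532687 0.15374173 0.229     ] [-0.01595034 -0.01978692] [-0.01206034 -0.01804906]
lip [0.43462707 0.2235018  0.209     ] [408.25201378 150.47696037] [210.90794283 253.79469065] scene-tine [0.42550616 0.22558978 0.209     ]
[ 0.45 -0.2   0.33] [ 33.35 -28.73 -10.8 ]
[0.4435 0.1526 0.3   ] [ 46.77 -61.34  -7.74]
[0.4435 0.1526 0.2103] [ 46.77 -61.32   1.23]
```

```bash
python3 -m jog '[{"dp":[0,0,-6],"twist":0,"fingers":0.7},{"dp":[6,-5,-10.8],"twist":-8,"fingers":0.7},{"dp":[10,-9,-10.8],"twist":-16,"fingers":0.7},{"dp":[15,-13,-10.8],"twist":-24,"fingers":0.7},{"dp":[20,-17,-10.8],"twist":-32,"fingers":0.7},{"dp":[24,-21,-10.8],"twist":-40,"fingers":0.7},{"dp":[29,-25,-10.8],"twist":-48,"fingers":0.7},{"dp":[33.4,-28.7,-10.8],"twist":-56,"fingers":0.7}]' 30; python3 - <<'E'
from h import *
o=env.get_obs();p=np.array(o['tool_pos']);print(o['time_s'],p,o['tool_rot'],totool(np.array([.4435,.1526,.30])-p).round(2))
E
```

```text
time_s: 1.1
tool_pos: [0.4451, -0.2104, 0.3303]
tool_rot: [-180.0, 0.0, 79.7]
force: [0.7, 0.1, -0.5]
grip_width: 0.0609
grasp_force: 0.0
1.1 [ 0.44511504 -0.21038458  0.33031991] [-1.79995914e+02  2.53507750e-02  7.96731905e+01] [35.68 -6.67  3.02]
```

```bash
python3 -m jog '[{"dp":[6,-1.2,0],"twist":-6,"fingers":0.7},{"dp":[12,-2.4,0],"twist":-12,"fingers":0.7},{"dp":[18,-3.6,0],"twist":-17.7,"fingers":0.7},{"dp":[24,-4.8,0],"twist":-17.7,"fingers":0.7},{"dp":[30,-6.1,0],"twist":-17.7,"fingers":0.7},{"dp":[34.5,-7.1,0],"twist":-17.7,"fingers":0.7},{"dp":[34.5,-7.1,2.5],"twist":-17.7,"fingers":0.7},{"dp":[34.5,-7.1,3],"twist":-17.7,"fingers":0.7}]'; python3 - <<'E'
from h import *
o=env.get_obs();p=np.array(o['tool_pos']);print(p,o['tool_rot'],totool(np.array([.4435,.1526,.2103])-p).round(2))
cam('scene','s1.png')
E
```

```text
time_s: 2.1
tool_pos: [0.4372, 0.1397, 0.2991]
tool_rot: [-179.8, 0.0, 97.2]
force: [0.8, 0.4, 0.5]
grip_width: 0.0613
grasp_force: 0.0
[0.43718788 0.13970014 0.29905124] [-1.79837172e+02  3.48579523e-02  9.71722230e+01] [1.21 0.81 8.87]
```

View pics/s1.png

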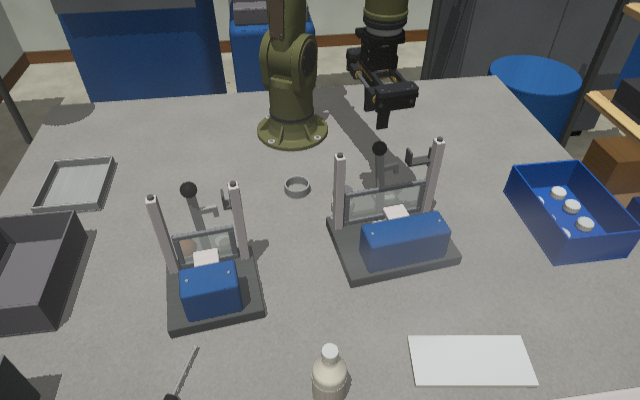

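The gripper hangs above the wide knob, with fingers at (384,118) and the knob at (379,149). I'll let it settle before descending.

```bash
python3 -m jog '[{"dp":[0,0,0],"twist":0,"fingers":0.7},{"dp":[0,0,0],"twist":0,"fingers":0.7},{"dp":[0,0,0],"twist":0,"fingers":0.7}]'; python3 - <<'E'
from h import *
o=env.get_obs();p=np.array(o['tool_pos']);print(p,o['tool_rot'],totool(np.array([.4435,.1526,.2103])-p).round(2))
E
```

```text
time_s: 2.52
tool_pos: [0.4386, 0.1395, 0.301]
tool_rot: [180.0, 0.0, 97.1]
force: [-0.2, -0.1, -0.4]
grip_width: 0.061
grasp_force: 0.0
[0.43859333 0.13954067 0.30100479] [1.79954604e+02 5.59822768e-03 9.70775911e+01] [1.24 0.64 9.07]
```

```bash
python3 -m jog '[{"dp":[1.25,0.65,0],"twist":0,"fingers":0.7},{"dp":[1.25,0.65,4],"twist":0,"fingers":0.7},{"dp":[1.25,0.65,7],"twist":0,"fingers":0.7},{"dp":[1.25,0.65,9],"twist":0,"fingers":0.7},{"dp":[1.25,0.65,9],"twist":0,"fingers":0.7},{"dp":[1.25,0.65,9],"twist":0,"fingers":0.4},{"dp":[1.25,0.65,9],"twist":0,"fingers":0.1},{"dp":[1.25,0.65,9],"twist":0,"fingers":0.1}]' 30;python3 -m jog '[{"dp":[0,0,0],"twist":0,"fingers":0.1},{"dp":[0,0,0],"twist":0,"fingers":0.1},{"dp":[0,0,0],"twist":0,"fingers":0.1}]' 30; python3 - <<'E'
from h import *
c=cam('top','t2.png');s=cam('scene')
cv2.imwrite('pics/c2.png',np.hstack([cv2.resize(c['pixels'][170:310,140:340],None,fx=2,fy=2),cv2.resize(s['pixels'][80:220,300:480],None,fx=2,fy=2)]))
E
```

```text
time_s: 3.52
tool_pos: [0.4436, 0.1531, 0.2113]
tool_rot: [179.9, 0.0, 97.1]
force: [0.5, 0.0, 0.4]
grip_width: 0.0389
grasp_force: 0.0
time_s: 3.9
tool_pos: [0.4433, 0.153, 0.2109]
tool_rot: [180.0, 0.0, 97.1]
force: [-1.5, -1.3, 4.0]
grip_width: 0.0304
grasp_force: 30.0
```

View pics/c2.png

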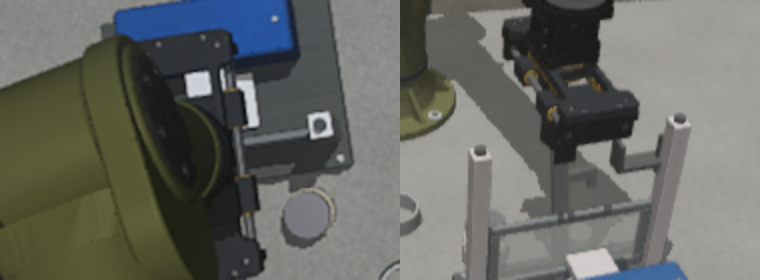

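The knob is gripped: opening 30 mm, 30 N. Now I'll lift.

```bash
python3 -m jog '[{"dp":[0,0,-1],"twist":0,"fingers":0.1},{"dp":[0,0,-2.5],"twist":0,"fingers":0.1},{"dp":[0,0,-4],"twist":0,"fingers":0.1},{"dp":[0,0,-5.5],"twist":0,"fingers":0.1},{"dp":[0,0,-7],"twist":0,"fingers":0.1},{"dp":[0,0,-8.5],"twist":0,"fingers":0.1},{"dp":[0,0,-9.8],"twist":0,"fingers":0.1},{"dp":[0,0,-9.8],"twist":0,"fingers":0.1}]' 40; python3 - <<'E'
from h import *
o=env.get_obs();p=np.array(o['tool_pos']);print(p,o['force'],tost(p))
# the knob target: hooked, 5 mm right of lip, keep x
lip=st(-.014,.0525,.209); k=st(-.014,.0475,.278)
print('lip',lip,'swing',totool(np.r_[k[:2],p[2]]-p).round(2),'then down',(p[2]+.0187-.278)*100)
s=cam('scene')
cv2.imwrite('pics/c3.png',cv2.resize(s['pixels'][40:220,300:480],None,fx=3,fy=3))
E
```

```text
time_s: 5.0
tool_pos: [0.4432, 0.1532, 0.3096]
tool_rot: [180.0, 0.0, 97.1]
force: [0.4, 1.1, -4.8]
grip_width: 0.03
grasp_force: 39.9
[0.44315211 0.15321034 0.30959345] [ 0.40508357  1.10105264 -4.80516348] [-0.01428428 -0.01830598]
lip [0.43463237 0.22350246 0.209     ] swing [ 6.58  0.03 -0.  ] then down 5.0293450870225795
```

View pics/c3.png

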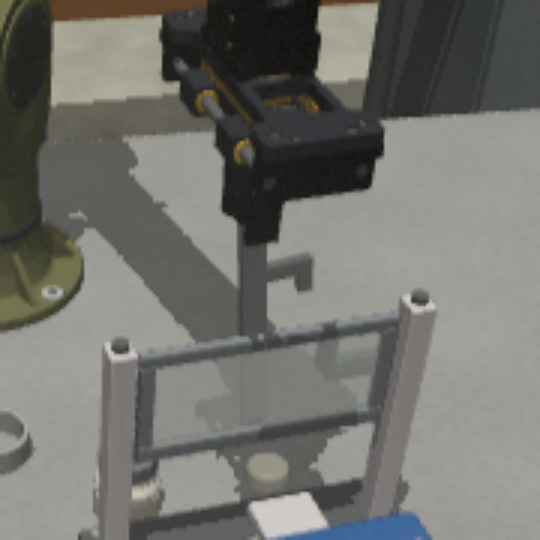

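The guard is up with the hook clear of the catch (hook at (300,270) in the crop), and the wrist carries about 5 N. Next I'll swing left.

```bash
python3 -m jog '[{"dp":[1.2,0,0],"twist":0,"fingers":0.1},{"dp":[2.5,0,0],"twist":0,"fingers":0.1},{"dp":[3.8,0,0],"twist":0,"fingers":0.1},{"dp":[5,0,0],"twist":0,"fingers":0.1},{"dp":[6,0,0],"twist":0,"fingers":0.1},{"dp":[6.6,0,0],"twist":0,"fingers":0.1},{"dp":[6.6,0,0],"twist":0,"fingers":0.1},{"dp":[6.6,0,0],"twist":0,"fingers":0.1}]' 40; python3 - <<'E'
from h import *
o=env.get_obs();p=np.array(o['tool_pos']);print(p,o['force'],tost(p))
s=cam('scene')
cv2.imwrite('pics/c4.png',cv2.resize(s['pixels'][40:220,300:480],None,fx=3,fy=3))
E
```

```text
time_s: 6.05
tool_pos: [0.435, 0.2183, 0.3087]
tool_rot: [-180.0, 0.0, 97.1]
force: [3.1, -0.6, -4.5]
grip_width: 0.0305
grasp_force: 40.0
[0.43503233 0.21832126 0.30871279] [ 3.07978781 -0.58980209 -4.54778497] [-0.01424721  0.04730927]
```

View pics/c4.png

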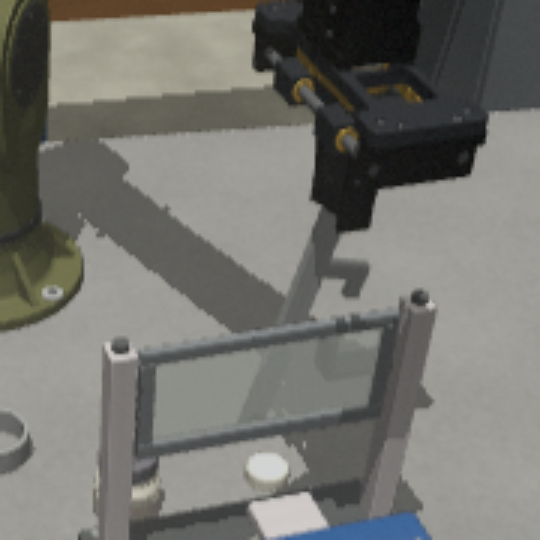

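The bar leans left with the slot at (338,265) in the crop, above the lip seen through the guard at about (325,330). I'll lower it.

```bash
python3 -m jog '[{"dp":[0,0,1],"twist":0,"fingers":0.1},{"dp":[0,0,2],"twist":0,"fingers":0.1},{"dp":[0,0,3],"twist":0,"fingers":0.1},{"dp":[0,0,3.6],"twist":0,"fingers":0.1},{"dp":[0,0,4],"twist":0,"fingers":0.1},{"dp":[0,0,4.3],"twist":0,"fingers":0.1},{"dp":[0,0,4.3],"twist":0,"fingers":0.1}]' 40; python3 -m jog '[{"dp":[0,0,0.2],"twist":0,"fingers":0.1},{"dp":[0,0,0.4],"twist":0,"fingers":0.1},{"dp":[0,0,0.4],"twist":0,"fingers":0.1}]'
```

```text
time_s: 6.98
tool_pos: [0.435, 0.2183, 0.2653]
tool_rot: [-180.0, 0.0, 97.1]
force: [3.9, -0.1, -6.2]
grip_width: 0.03
grasp_force: 40.0
time_s: 7.35
tool_pos: [0.435, 0.2185, 0.2613]
tool_rot: [180.0, 0.0, 97.1]
force: [3.9, -1.1, -5.6]
grip_width: 0.0302
grasp_force: 40.0
```

```bash
python3 -m jog '[{"dp":[0,0,0.2],"twist":0,"fingers":0.1},{"dp":[0,0,0.2],"twist":0,"fingers":0.1}]'; python3 -m jog '[{"dp":[0,0,0.2],"twist":0,"fingers":0.1},{"dp":[0,0,0.2],"twist":0,"fingers":0.1}]';  python3 - <<'E'
from h import *
s=cam('scene')
cv2.imwrite('pics/c5.png',cv2.resize(s['pixels'][60:220,320:480],None,fx=3.5,fy=3.5))
E
```

```text
time_s: 7.6
tool_pos: [0.4351, 0.2185, 0.2602]
tool_rot: [180.0, 0.0, 97.1]
force: [1.6, -2.9, 0.7]
grip_width: 0.03
grasp_force: 40.0
time_s: 7.85
tool_pos: [0.4352, 0.2186, 0.2598]
tool_rot: [179.9, 0.1, 97.1]
force: [-1.4, -3.7, 11.6]
grip_width: 0.03
grasp_force: 40.0
```

View pics/c5.png

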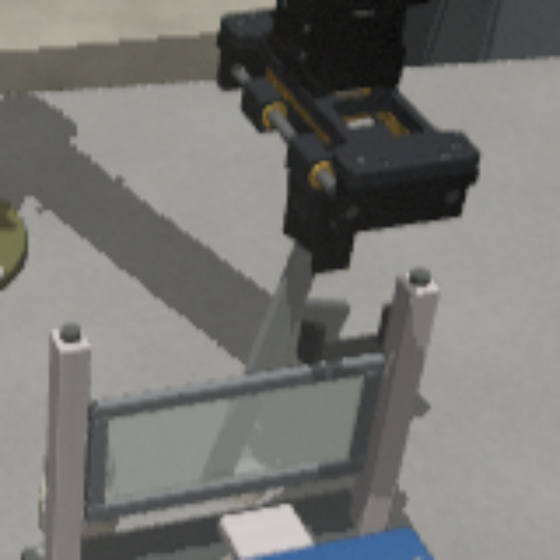

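The bar met the lip with the knob at z = 0.279, which is the hooked height (0.278). The lip at (312,335) in the crop sits between the bar's edge and the hook tip at (338,320). I'll relax the push, open slowly and rise.

```bash
python3 -m jog '[{"dp":[0,0,-0.15],"twist":0,"fingers":0.1},{"dp":[0,0,-0.15],"twist":0,"fingers":0.38},{"dp":[0,0,-0.15],"twist":0,"fingers":0.5},{"dp":[0,0,-0.15],"twist":0,"fingers":0.7},{"dp":[0,0,-0.15],"twist":0,"fingers":0.7},{"dp":[0,0,-0.15],"twist":0,"fingers":0.7}]' ; python3 - <<'E'
from h import *
s=cam('scene')
cv2.imwrite('pics/c6.png',cv2.resize(s['pixels'][60:220,320:480],None,fx=3.5,fy=3.5))
E
```

```text
time_s: 8.65
tool_pos: [0.4348, 0.2187, 0.2589]
tool_rot: [-180.0, -0.0, 97.1]
force: [0.7, 0.6, -0.6]
grip_width: 0.0594
grasp_force: 0.0
```

View pics/c6.png

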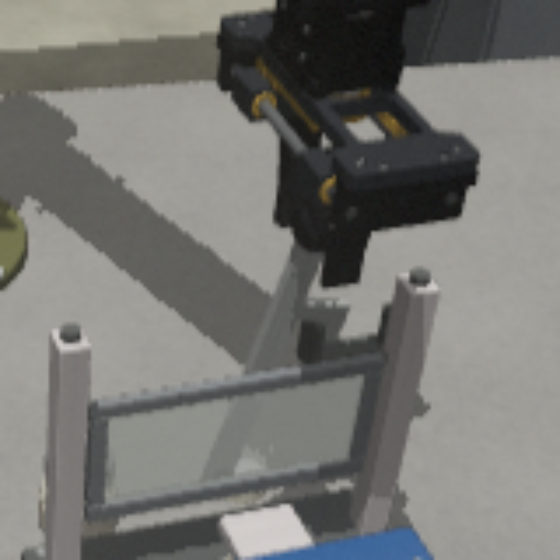

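The guard hangs by itself: the frame is still at the same height, with the lip at (312,335) in the slot. I'll retreat straight up and check once more.

```bash
python3 -m jog '[{"dp":[0,0,-1],"twist":0,"fingers":0.7},{"dp":[0,0,-3],"twist":0,"fingers":0.7},{"dp":[0,0,-6],"twist":0,"fingers":0.7},{"dp":[0,0,-10],"twist":0,"fingers":0.7},{"dp":[0,0,-10],"twist":0,"fingers":0.7},{"dp":[0,0,-10],"twist":0,"fingers":0.7},{"dp":[0,0,-10],"twist":0,"fingers":0.7}]' ; python3 - <<'E'
from h import *
s=cam('scene')
cv2.imwrite('pics/c7.png',cv2.resize(s['pixels'][60:220,320:480],None,fx=3.5,fy=3.5))
E
```

```text
time_s: 9.57
tool_pos: [0.4345, 0.2182, 0.3581]
tool_rot: [-179.9, 0.0, 97.1]
force: [-0.6, -0.1, -0.2]
grip_width: 0.0609
grasp_force: 0.0
```

View pics/c7.png

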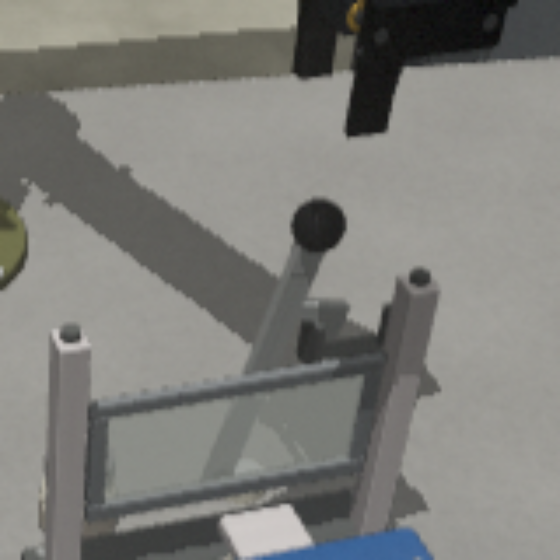

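The knob at (318,225) stands free, the bar is hooked on the lip, and the gripper is clear. I'm handing it in.

```bash
python3 -c "
from cell import env
print(env.sign_off())"
```

```text
the job is handed in; nothing more can be done
None
```

The wide station's guard hangs open, hooked on its catch lip, with the gripper clear of it; the narrow station was never touched, and I handed the job in at about 10 s (no verdict returned).

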